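# Scan the table code and put the scanner back on its dock

### The arm

A 6-joint arm with a two-finger parallel gripper is mounted at the origin on the work surface. World frame = base frame: x ahead of the robot, y to its left, z up, the work surface at z = 0. Lengths are in m, angles in rad, forces in N, time in s.
With the tool pointing down it reaches from about 0.35 to 0.975 m from the base axis. Payload 4.9 kg.
Tool frame: the origin (TCP) lies at the very end of the fingers, on their centre line; the grasp point (between the pads) lies 19 mm behind it; z points along the fingers, y is the line along which they close (so a half turn about z gives the same grasp; the last joint's range is limited). The gripper opens to 85 mm and grips with 20 to 120 N. Pads are 22 mm wide; open, the fingers measure 114 mm over their backs; the gripper's body (76 mm by 85 mm) begins 54 mm behind the grasp point. The pads swing forward as they close: fully open they stand 13 mm farther back than shut.
Start: joints at [-1.237, 0.053, 1.613, -0, 1.476, -0.119], TCP at [0.273, -0.562, 0.231] pointing down, gripper open.
Joint ranges: [-3.01, 3.01], [-1.01, 2.22], [0.06, 2.58], [-1.02, 4.17], [0.09, 2.62], [-3.14, 3.14]. Speed limits (rad/s): [2.57, 2.57, 3.14, 3.14, 3.14, 3.14].

### API

Orientations are given as a unit quaternion [w, x, y, z].
In Python, from plant import manip gives the robot as it stands.
- The arm moves only by the shell command python3 -m pendant 'ROWS'. ROWS is JSON, a list of rows, each a list of 3 entries, a list of its own where there are three numbers: the opening, from 0 (shut) to 1 (fully open), then the shift along the tool's x, y, z in units of 12 cm (1.0 is 12 cm), then the turn about the tool's z in units of pi rad (1.0 is pi rad). In form: [[gripper, [dx, dy, dz], roll], ...]. A call has 1 to 10 rows; each row is the pose to reach, as a shift and turn from the pose commanded when the call began, along the tool's axes at that moment, turning the shorter way round; what a row does not reach only later rows make up. A row lasts 1/10 s, in which the tool goes at most 50 mm and 8.59 degrees, less where a joint would pass 70% of its speed; a pose out of reach is approached as far as the arm can. A call with a number of a shift or a turn outside -1 to 1 is refused whole. A call with a gripper value outside its range is refused whole. The fingers move at their own pace and stop on an object; the grip force is fixed at half the most. Time passes only in rows, so rows that repeat a pose let the fingers close. It gives the time, the measured TCP pose, the force, the opening and the grip force at its end, in the units of the state.
- manip.state(): the state, without advancing time (a new reading comes with each control period).
- manip.grab_frame(name): name is "side" or "top"; returns a dict with "img" (384x512x3 uint8, red, green, blue), "fx", "fy", "cx", "cy" (pixels), "eye" and "rotation" of the camera in the world. Camera axes: x right, y down, z forward; pixel columns grow to the right and rows downward; lengths in m; the calibration is good to about 2 mm. A picture is of the moment at which its call begins. There is no depth.
- manip.job_done(): hands the job in; it is judged then, once.
The state is a dict: "time": time; "joint_pos": joint angles; "joint_vel": joint speeds; "joint_efforts": joint torques, N m; "tool_pos": TCP position; "tool_rot": TCP orientation; "contact_force": force on the tool from outside, world axes, zero at the start; "ft_torque": the same for the moment, N m; "gripper_width": opening from 0.0 (shut) to 1.0 (fully open); "grasp_force": force on a finger pad.
Only numpy, scipy, OpenCV 4.12 (cv2) and the standard library are available. Lean on these libraries where they do the work, as an engineer would, in place of code of your own. Each camera call takes 0.05 s, during which the arm holds its last target. There are 200 camera calls.

### The job

Pick up the handheld scanner that stands on its dock and point its window squarely at the middle of the barcode on the sloping table stand, from about 10 cm away, holding it steady there for two seconds. Then set the scanner down gently, standing upright in the middle of its dock, and let go. Leave everything else on the table where it is.

Things in the scene. Friction and masses are not known exactly. Their poses are not given: they have to be found in the camera images.
- scanner: Grey handheld scanner, 0.28 kg, upright on its foot. Origin: underside of foot on the handle axis; z up, x the way it looks, y left. Foot x -40 to 50, 70 wide, 22 mm high; handle 36 x 30 mm to z 125; head block 90 long, 38 wide (y), 46 mm thick, centred at x 14, z 140 mm, tipped 40 deg nose-down, sides upright, top corner at z 187, x -6 mm. Grip across the head from above.
- grip (a point): Place to grip the scanner: the middle of its head, on the handle's axis 150 mm above the foot's underside; the head spans z = 122 to 182 mm there and is 38 mm wide in y.
- window: The scanner's dark window, 34 x 30 mm, in the nose end of the head. Origin mid-window, at x 50, y 0, z 110 mm in the scanner's frame; x is the beam, pointing out forward and 40 degrees below the horizontal when the scanner is upright; y is the scanner's y. It reads a label 50 to 150 mm away along the beam.
- dock: The scanner's dock, a flat black plastic plate 130 x 110 x 8 mm lying fixed on the table. Origin at the centre of its underside (top 8 mm higher), z up.
- label: The barcode, a white paper label 64 mm wide (y) and 50 mm high (x) with black bars, on the sloping face of the table stand. Origin in the middle of the label; z points out of its face, 40 degrees above the horizontal; x runs up the slope, y is level.
- codestand: The fixed table stand that carries the barcode: steel foot 70 x 80 x 8 mm, a post, and a dark wooden plate 84 mm wide, 70 mm up the slope and 8 mm thick, centre 105 mm above the foot's underside. Origin at the centre of the foot's underside; it faces its own -x. Stands on a wooden board 12 mm thick.
- cardstand: The neighbouring fixed stand, of the same shape and size, with a plain round card 48 mm across instead of a barcode; not to be scanned. Same frame as codestand. The two stand side by side, either one nearer the robot.
- goblet: Glass goblet, 74 mm wide and 160 mm tall; origin under its foot. Leave alone.
- bottle: Amber bottle, 62 mm wide and 210 mm tall; origin under its base. Leave alone.
- plate: White dinner plate, 230 mm across, 22 mm high; origin under its centre. Leave alone.
- bowl: White bowl, 110 mm across, 60 mm high; origin under its centre. Leave alone.
- salt: White shaker, 40 mm wide and 66 mm tall; origin under its base. Leave alone.
- pepper: Steel shaker, 40 mm wide and 66 mm tall; origin under its base. Leave alone.
- spoon: Steel spoon lying flat. Leave alone.
Things that resemble listed ones, but are neither listed nor needed, are in the scene too. What is shaped like the scanner but yellow is not meant.

How it is judged:
By the outcome, as a careful person would: the job done as asked, in the order asked, and still so for the second after the job is handed in, with the robot touching nothing.
It also fails if it takes over 45 s, if anything falls off the work surface, if the arm or the gripper's body presses on something with over 40 N, if the wrist force passes 120 N, or if a joint passes its speed limit or range.

## Working session

There is one attempt and no reset: what is moved stays moved. The work goes in short steps, Python scripts to look and compute and a shell command to move; the robot and the scene stay as the last step left them, time stands still between calls to the robot, and variables do not carry over. Pictures are saved under pics/ and viewed, at most 10 in all, crops included, and the job is handed in when it is done.

```bash
ls; mkdir -p pics
python3 - <<'E'
from plant import manip
import cv2,numpy as np
ims=[]
for n in("side","top"):
    f=manip.grab_frame(n); ims.append(f["img"]); print(n,f["fx"],f["cx"],f["cy"],np.round(f["eye"],3),np.round(f["rotation"],3).tolist())
    np.savez(f"pics/{n}0.npz",**f); cv2.imwrite(f"pics/{n}0.png",cv2.resize(f["img"][:,:,::-1],(800,600),interpolation=cv2.INTER_CUBIC))
print(manip.state())
E
```

```text
pics
side 460.9489081435965 252.16345389091197 197.09610451602956 [0.321 1.11  0.794] [0.05, -0.093, 0.862, -0.495]
top 397.3714127611064 249.93316245528263 190.24280460885765 [0.41  0.02  1.531] [-0.031, 0.712, -0.7, 0.043]
{'time': 0.1, 'joint_pos': array([-1.23701189e+00,  5.33426821e-02,  1.61416437e+00, -4.08282351e-05,
        1.47599684e+00, -1.18981837e-01]), 'joint_vel': array([ 2.80508881e-04, -6.28904364e-05, -2.70425350e-03,  1.22389208e-03,
        1.34816032e-03, -3.40907841e-04]), 'joint_efforts': array([-2.90588168e-04, -3.94902992e+01, -3.71362925e+01, -1.34322222e-04,
        3.85221749e-03,  6.84985508e-07]), 'tool_pos': array([ 0.27322223, -0.56148504,  0.23014923]), 'tool_rot': array([-9.47933934e-04,  9.74483705e-01,  2.24456220e-01, -1.22640974e-04]), 'contact_force': array([-0.18045605, -0.60961911,  0.69271548]), 'ft_torque': array([ 0.02025516,  0.02250504, -0.00071648]), 'grasp_force': 0.0, 'gripper_width': 0.9996625969772267}
```

View pics/side0.png

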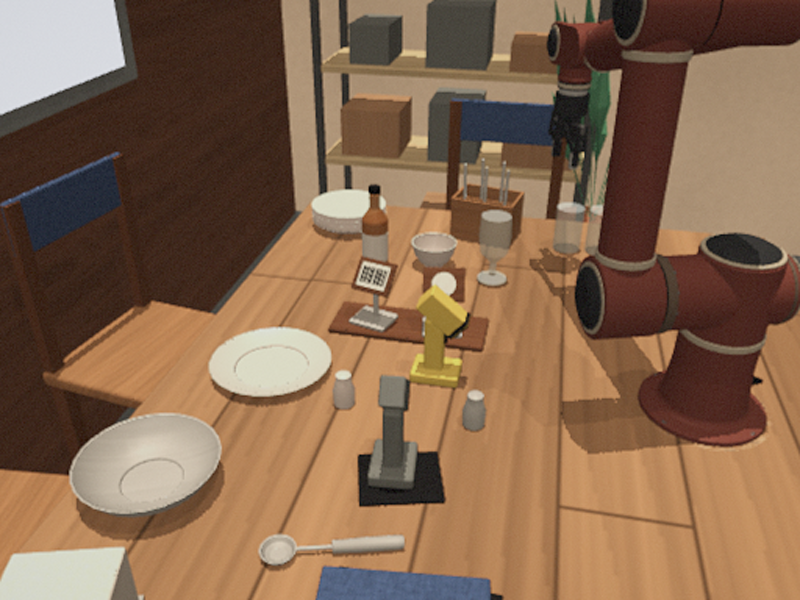

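View pics/top0.png

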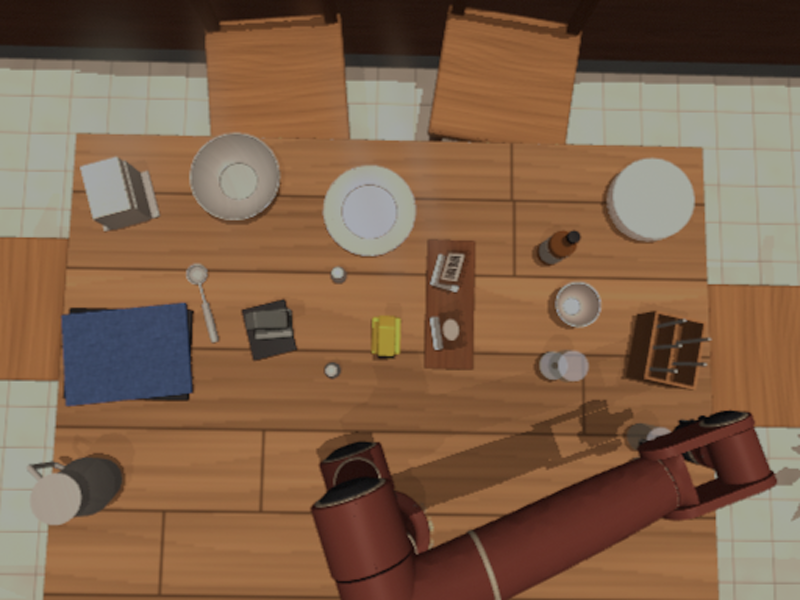

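The side view shows the grey scanner, head (395,390) and foot (393,465), on a black dock (400,478). The yellow lookalike is at (437,330), the barcode stand at (374,275) and the round-card stand at (445,285).

The top view shows the scanner and dock at (270,330), the yellow one at (386,337), the barcode at (453,266) and the card at (451,330).

Things that could be taken for the scanner: grey at side (395,430), which I choose, yellow at side (437,330), and the steel pepper at (474,412). For the label: barcode at side (374,275), which I choose, or the round card at (445,285). I'll check both choices in one crop.

```bash
cat > h.py <<'E'
import numpy as np,cv2
from scipy.spatial.transform import Rotation as R
def load(n): return dict(np.load(f"pics/{n}.npz"))
def ray(f,p):
    p=np.atleast_2d(p).astype(float); d=np.c_[(p[:,0]-f["cx"])/f["fx"],(p[:,1]-f["cy"])/f["fy"],np.ones(len(p))]
    return f["eye"],d@rot(f).T
def rot(f):
    q=np.array(f["rotation"]); return q if q.shape==(3,3) else R.from_quat(q[[1,2,3,0]]).as_matrix()
def plane(f,p,z):
    e,d=ray(f,p); return e+d*((z-e[2])/d[:,2])[:,None]
def tri(f,p,g,q):
    A=np.zeros((3,3));b=np.zeros(3);L=[]
    for c,x in((f,p),(g,q)):
        e,d=ray(c,x);d=d[0]/np.linalg.norm(d[0]);P=np.eye(3)-np.outer(d,d);A+=P;b+=P@e;L.append((e,P))
    X=np.linalg.solve(A,b); return X,max(np.linalg.norm(P@(X-e)) for e,P in L)
def proj(f,X):
    c=(np.atleast_2d(X)-f["eye"])@rot(f); return np.c_[f["fx"]*c[:,0]/c[:,2]+f["cx"],f["fy"]*c[:,1]/c[:,2]+f["cy"]]
E
python3 - <<'E'
from h import *
s,t=load("side0"),load("top0")
def crop(f,x0,y0,w,h,k): 
    return cv2.resize(f["img"][y0:y0+h,x0:x0+w,::-1],None,fx=k,fy=k,interpolation=cv2.INTER_CUBIC)
a=np.hstack([crop(s,220,230,80,100,3.0*1),crop(t,150,185,50,50,6),crop(s,205,155,86,75,3)[:300]]) if 0 else None
A=crop(s,220,230,72,96,5); B=crop(t,150,185,48,48,6); C=crop(t,265,145,48,48,6)
D=crop(s,215,155,64,60,5)
im=np.zeros((600,800,3),np.uint8); im[:480,:360]=A; im[:288,370:658]=B; im[300:588,370:658]=C
cv2.imwrite("pics/c1.png",im)
cv2.imwrite("pics/c2.png",D)
print(proj(t,[[.4,0,0],[.4,.3,0]]),proj(s,[[.4,0,0],[.4,.3,0]]))
E
```

```text
[[247.97128502 234.20884163]
 [169.40980976 232.86977581]] [[303.74566512 241.24682546]
 [289.26475785 313.39332131]]
```

View pics/c1.png

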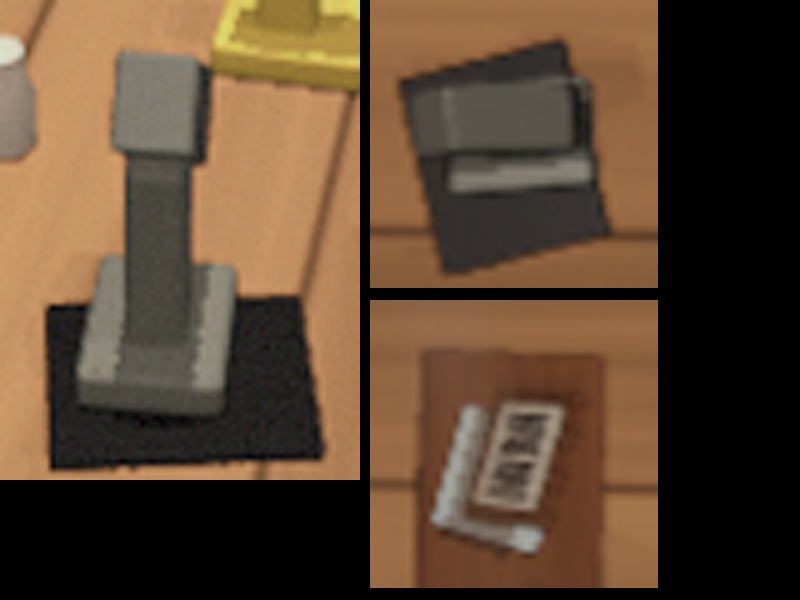

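The crop confirms the grey scanner on its black dock, facing away from the side camera (towards -y), and the barcode with bars on the right stand. Next I'll take finer crops to measure the corners.

Run:
```python
from h import *
s,t=load("side0"),load("top0")
def crop(f,x0,y0,w,h,k,g=1.6):
    c=f["img"][y0:y0+h,x0:x0+w,::-1].astype(np.float32); c=np.clip(255*(c/255*g)**.7,0,255).astype(np.uint8)
    c=cv2.resize(c,None,fx=k,fy=k,interpolation=cv2.INTER_CUBIC)
    for i in range(0,w,5): cv2.line(c,(int((i+.5)*k),0),(int((i+.5)*k),4 if i%10 else 9),(0,255,255),1)
    for i in range(0,h,5): cv2.line(c,(0,int((i+.5)*k)),(4 if i%10 else 9,int((i+.5)*k)),(0,255,255),1)
    return c
im=np.zeros((600,800,3),np.uint8)
im[:600,:465]=crop(t,153,190,31,40,15,2.2)
D=crop(s,222,160,33,36,10); im[:360,470:800]=D
E_=crop(t,272,155,27,22,12,1.0)[:, :324]; im[336:600,470:794]=E_
cv2.imwrite("pics/c3.png",im)
```

```text
(no output)
```

View pics/c3.png

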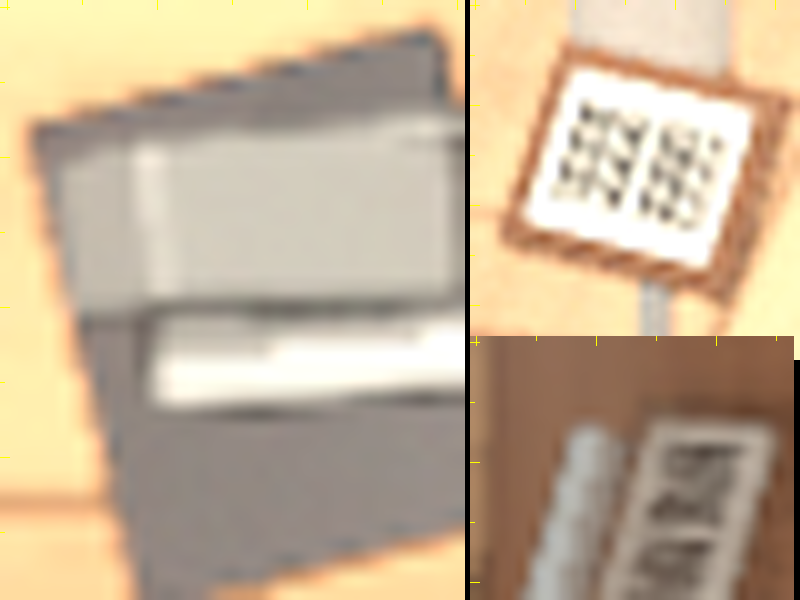

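Run:
```python
from h import *
s,t=load("side0"),load("top0")
def pt(u,k,o,sub=(0,0)): return [(u[0]-sub[0]+.5)/k-.5+o[0],(u[1]-sub[1]+.5)/k-.5+o[1]]
T=lambda u:pt(u,15,(153,190)); S=lambda u:pt(u,5,(220,230))
for n,a,b in(("ridge +x",(148,148),(118,52)),("ridge -x",(160,303),(197,57))):
    X,e=tri(t,T(a),s,S(b)); print(n,X.round(4),round(e,4))
# dock corners in both
for n,a,b in(("dock +x+y",(32,125),(47,308)),):pass
def quad(f,x0,y0,w,h,fn):
    k=8;c=cv2.resize(f["img"][y0:y0+h,x0:x0+w],None,fx=k,fy=k,interpolation=cv2.INTER_CUBIC).astype(int)
    m=fn(c).astype(np.uint8); m=cv2.morphologyEx(m,cv2.MORPH_CLOSE,np.ones((25,25)))
    cs=cv2.findContours(m,0,2)[0]; cs=sorted(cs,key=cv2.contourArea)[-3:]
    r=[]
    for q in cs:
        M=cv2.moments(q);b=cv2.minAreaRect(q); hull=cv2.convexHull(q)
        ap=cv2.approxPolyDP(hull,6,True)[:,0]
        r.append((cv2.contourArea(q)/k/k,np.array([M['m10']/M['m00'],M['m01']/M['m00']]),b,ap))
        g=lambda p:(np.array(p)+.5)/k-.5+[x0,y0]
        print("area",r[-1][0],"cen",g(r[-1][1]).round(2),"rect",np.round(np.array(b[1])/k,2),round(b[2],1),"poly",g(ap).round(1).tolist())
print("side label");quad(s,222,160,33,33,lambda c:(c.min(2)>165))
print("top label");quad(t,279,158,20,25,lambda c:(c.min(2)>105))
print("dock side");quad(s,220,280,75,50,lambda c:c.max(2)<60)
print("dock top");quad(t,150,185,48,50,lambda c:(c.max(2)-c.min(2)<30))
```

```text
ridge +x [0.5132 0.2928 0.1918] 0.0003
ridge -x [0.4782 0.2887 0.1917] 0.0001
side label
area 261.75 cen [238.58 176.23] rect [18.57 15.6 ] 14.5 poly [[232.6, 167.3], [248.9, 171.3], [244.6, 185.3], [228.1, 180.9]]
top label
area 133.796875 cen [285.02 170.1 ] rect [18.5 17.5] 90.0 poly [[278.6, 163.1], [296.1, 163.1], [291.6, 178.9], [278.6, 180.8]]
dock side
area 1.09375 cen [256.66 280.99] rect [2.88 0.5 ] 90.0 poly [[256.4, 279.6], [256.8, 282.4]]
area 1.5234375 cen [245.28 284.86] rect [9.12 0.25] 90.0 poly [[245.2, 279.6], [245.3, 288.7]]
area 1050.3125 cen [258.28 309.61] rect [32.73 54.19] 87.8 poly [[279.1, 289.3], [283.8, 318.7], [283.2, 321.2], [229.8, 322.9], [228.9, 295.8], [229.7, 290.8]]
dock top
area 939.578125 cen [172.22 210.54] rect [33.26 31.23] 76.0 poly [[180.9, 191.6], [186.2, 199.1], [189.3, 223.3], [162.3, 229.8], [154.8, 198.3]]
```

Run:
```python
from h import *
s,t=load("side0"),load("top0")
def pt(u,k,o,sub=(0,0)): return [(u[0]-sub[0]+.5)/k-.5+o[0],(u[1]-sub[1]+.5)/k-.5+o[1]]
T=lambda u:pt(u,15,(153,190)); L=lambda u:pt(u,6,(265,145),(370,300))
P=[];
for a,b in zip([(565,406),(536,512),(474,503),(503,401)],[[232.6,167.3],[248.9,171.3],[244.6,185.3],[228.1,180.9]]):
    X,e=tri(t,L(a),s,b);P.append(X);print(X.round(4),round(e,4))
P=np.array(P);c=P.mean(0);X,e=tri(t,np.mean([L(u) for u in[(565,406),(536,512),(474,503),(503,401)]],0),s,[238.58,176.23]);print("centre",c.round(4),X.round(4),e)
lv=P[1]+P[2]-P[0]-P[3]; up=P[0]+P[1]-P[2]-P[3]; n=np.cross(up,lv); n*=np.sign(n[2]);n/=np.linalg.norm(n)
print("lens",np.linalg.norm(lv)/2,np.linalg.norm(up)/2,"n",n.round(3),"elev",np.degrees(np.arcsin(n[2])),"az n",np.degrees(np.arctan2(n[1],n[0])),"az level",np.degrees(np.arctan2(lv[1],lv[0])), "az up",np.degrees(np.arctan2(up[1],up[0])))
# scanner
nz=plane(t,[T((443,125)),T((450,290))],.137);rd=plane(t,[T((148,148)),T((160,303))],.192);print("nose",nz.round(4),"ridge",rd.round(4))
d=nz.mean(0)-rd.mean(0);print("yaw ridge->nose",np.degrees(np.arctan2(d[1],d[0])),np.linalg.norm(d[:2]), "sides",[np.degrees(np.arctan2(*(nz[i]-rd[i])[1::-1])) for i in(0,1)])
ft=plane(t,[T((165,305)),T((155,405))],.03);print("foot rear corner -x",ft.round(4))
# dock
D=plane(t,[T((32,125)),T((437,30)),[189.3,223.3],[162.3,229.8]],.008);print("dock",D.round(4),D.mean(0).round(4),np.linalg.norm(np.diff(D,axis=0),axis=1), [np.degrees(np.arctan2(*(v)[1::-1])) for v in np.diff(D,axis=0)])
DS=plane(s,[[279.1,289.3],[283.8,320],[229.5,322.9],[229.5,291]],.008);print("dock side",DS.round(4),DS.mean(0).round(4))
# side-view foot rear lower edge at dock top, upper at .03
S=lambda u:pt(u,5,(220,230))
print("foot side", plane(s,[S((80,382)),S((222,387))],.03).round(4),plane(s,[S((82,405)),S((220,413))],.008).round(4), "front top",plane(s,[S((104,258)),S((235,265))],.03).round(4))
print("board",plane(t,[L((425,352)),L((603,357))],.012).round(3))
```

```text
[ 0.6578 -0.1697  0.1312] 0.0018
[ 0.597  -0.1521  0.1319] 0.0016
[ 0.6048 -0.1187  0.0989] 0.0002
[ 0.6653 -0.1363  0.0985] 0.0024
centre [ 0.6312 -0.1442  0.1151] [ 0.6311 -0.1444  0.1148] 0.0007091604742327848
lens 0.06312826399329077 0.0474598410499105 n [0.199 0.664 0.721] elev 46.15554146453674 az n 73.34408151665946 az level 163.83550447352079 az up -102.86122218567832
nose [[0.5237 0.2353 0.137 ]
 [0.4852 0.2324 0.137 ]] ridge [[0.5128 0.2927 0.192 ]
 [0.4781 0.2886 0.192 ]]
yaw ridge->nose -81.02434707018139 0.05750842495795678 sides [np.float64(-79.24344921032912), np.float64(-82.85795346159144)]
foot rear corner -x [[0.4859 0.3198 0.03  ]
 [0.4608 0.3213 0.03  ]]
dock [[0.5323 0.3599 0.008 ]
 [0.5586 0.2576 0.008 ]
 [0.4376 0.2244 0.008 ]
 [0.4112 0.3259 0.008 ]] [0.4849 0.2919 0.008 ] [0.10556688 0.12553268 0.10487781] [np.float64(-75.56702835738486), np.float64(-164.65254199058245), np.float64(104.57425907793757)]
dock side [[0.4361 0.2303 0.008 ]
 [0.4086 0.332  0.008 ]
 [0.5294 0.3678 0.008 ]
 [0.5565 0.2633 0.008 ]] [0.4826 0.2983 0.008 ]
foot side [[0.523  0.3338 0.03  ]
 [0.4575 0.3228 0.03  ]] [[0.5242 0.3263 0.008 ]
 [0.4591 0.3173 0.008 ]] front top [[0.5323 0.2462 0.03  ]
 [0.4673 0.2373 0.03  ]]
board [[ 0.714 -0.095  0.012]
 [ 0.714 -0.21   0.012]]
```

Estimates:

| Thing | Position (m) | Yaw |
|---|---|---|
| Scanner axis | (0.496, 0.285) | -82° |
| Dock middle | (0.485, 0.292) | |
| Label | (0.6305, -0.144, 0.119) | normal azimuth 74° |

I start by raising the tool and turning it so it closes across the head.

```bash
python3 -m pendant '[[1,[0,0,-1],-0.4],[1,[0,0,-1],-0.4],[1,[0,0,-1],-0.4],[1,[0,0,-1],-0.4],[1,[0,0,-1],-0.4],[1,[0,0,-1],-0.4],[1,[0,0,-1],-0.4],[1,[0,0,-1],-0.4],[1,[0,0,-1],-0.4],[1,[0,0,-1],-0.4]]'
```

```text
time: 1.1
tool_pos: [0.2734, -0.5618, 0.3506]
tool_rot: [-0.0, 0.657, 0.754, 0.0]
contact_force: [-0.2, 0.1, -0.2]
gripper_width: 0.997
grasp_force: 0.0
```

```bash
python3 -m pendant '[[1,[0.4,0.17,0],0],[1,[0.8,0.34,0],0],[1,[1,0.42,0],0]]'
python3 -m pendant '[[1,[0.4,0.17,0],0],[1,[0.8,0.34,0],0],[1,[1,0.42,0],0]]'
python3 -m pendant '[[1,[0.4,0.17,0],0],[1,[0.8,0.34,0],0],[1,[1,0.42,0],0]]'
python3 -m pendant '[[1,[0.4,0.17,0],0],[1,[0.8,0.34,0],0],[1,[1,0.42,0],0],[1,[1,0.42,0],0]]'
```

```text
time: 1.4
tool_pos: [0.3073, -0.4338, 0.3509]
tool_rot: [-0.0, 0.657, 0.754, 0.0]
contact_force: [-0.2, -0.2, -0.0]
gripper_width: 1.0
grasp_force: 0.0
time: 1.7
tool_pos: [0.3405, -0.3077, 0.3513]
tool_rot: [0.0, 0.656, 0.754, 0.0]
contact_force: [1.3, 0.4, -0.9]
gripper_width: 1.005
grasp_force: 0.0
time: 2.0
tool_pos: [0.3736, -0.1819, 0.3513]
tool_rot: [0.0, 0.656, 0.754, 0.0]
contact_force: [-0.0, 0.9, -0.3]
gripper_width: 1.003
grasp_force: 0.0
time: 2.4
tool_pos: [0.407, -0.0557, 0.3512]
tool_rot: [-0.0, 0.655, 0.756, 0.0]
contact_force: [-0.3, 0.4, -0.2]
gripper_width: 0.999
grasp_force: 0.0
```

```bash
python3 -m pendant '[[1,[0.4,0.17,0],0],[1,[0.8,0.34,0],0],[1,[1,0.42,0],0]]'
python3 -m pendant '[[1,[0.4,0.17,0],0],[1,[0.8,0.34,0],0],[1,[1,0.42,0],0],[1,[1,0.42,0],0],[1,[1,0.42,0],0],[1,[1,0.42,0],0]]'
```

```text
time: 2.7
tool_pos: [0.4403, 0.0685, 0.3511]
tool_rot: [-0.0, 0.657, 0.754, 0.0]
contact_force: [0.9, -0.6, 0.5]
gripper_width: 1.005
grasp_force: 0.0
time: 3.3
tool_pos: [0.4735, 0.1916, 0.3512]
tool_rot: [0.0, 0.657, 0.754, -0.0]
contact_force: [0.2, -0.5, 0.7]
gripper_width: 1.0
grasp_force: 0.0
```

```bash
python3 -m pendant '[[1,[0.37,0.15,0],0],[1,[0.745,0.29,0],0],[1,[0.745,0.29,0.4],0],[1,[0.745,0.29,0.8],0],[1,[0.745,0.29,0.84],0],[1,[0.745,0.29,0.84],0]]'
python3 - <<'E'
from plant import manip
from h import *
fs=[]
for n in("side","top"):
    f=manip.grab_frame(n); np.savez(f"pics/{n}1.npz",**f); fs.append(f)
a=cv2.resize(fs[0]["img"][190:340,190:340,::-1],(400,400),interpolation=cv2.INTER_CUBIC)
b=cv2.resize(fs[1]["img"][150:250,110:210,::-1],(400,400),interpolation=cv2.INTER_CUBIC)
cv2.imwrite("pics/g1.png",np.hstack([a,b]))
st=manip.state();print(st["tool_pos"],st["tool_rot"])
E
```

```text
time: 3.9
tool_pos: [0.4952, 0.2848, 0.2496]
tool_rot: [-0.001, 0.657, 0.754, -0.001]
contact_force: [0.6, -0.0, 0.8]
gripper_width: 0.998
grasp_force: 0.0
[0.49710092 0.28590453 0.25406808] [0.00114556 0.65699833 0.75388785 0.00223471]
```

View pics/g1.png

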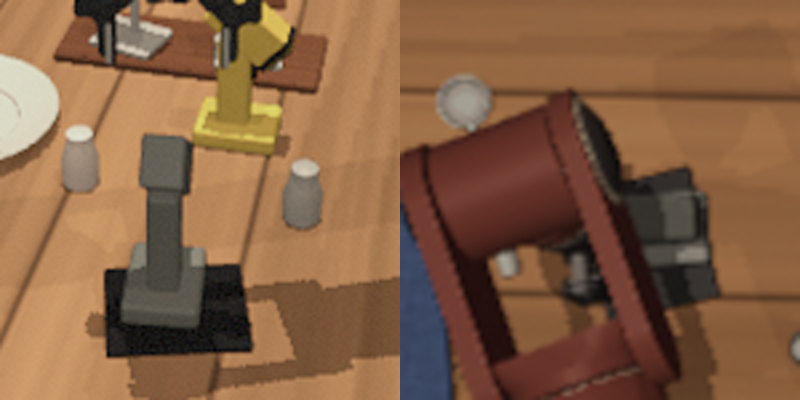

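The side view shows the fingertips at crop (110,60) and (228,60), straddling the head (165,150) below them. The top view is blocked by the wrist. I'll compare the side camera with the arm's own kinematics.

Run:
```python
from h import *
s=load("side1"); k=.375
c=lambda X:((proj(s,X)-190)/k).round(1).tolist()
y=np.array([.99,.139,0]);T=np.array([.4955,.2851,.250]);z=np.array([0,0,1])
print("tips",c([T+.0425*y+.013*z,T-.0425*y+.013*z]))
A=np.array([.496,.285,.008]);u=np.array([.139,-.99,0])
print("ridge",c([A-.0057*u+.187*z-.019*-y*1,A-.0057*u+.187*z-.019*y]))
print("foot rear bottom",c([A-.04*u+.035*y,A-.04*u-.035*y]),"rear top",c([A-.04*u+.035*y+.022*z,A-.04*u-.035*y+.022*z]))
```

```text
tips [[113.1, 56.8], [217.7, 61.3]]
ridge [[141.2, 130.5], [186.5, 132.6]]
foot rear bottom [[120.9, 324.0], [199.5, 328.4]] rear top [[120.5, 305.5], [200.0, 309.9]]
```

```bash
python3 -m pendant '[[1,[0,0,0.25],0],[1,[0,0,0.5],0],[1,[0,0,0.75],0],[1,[0,0,0.925],0],[1,[0,0,0.925],0],[1,[0,0,0.925],0]]'
python3 -m pendant '[[0.6,[0,0,0],0],[0.5,[0,0,0],0],[0.45,[0,0,0],0],[0.4,[0,0,0],0],[0.3,[0,0,0],0],[0.2,[0,0,0],0],[0.1,[0,0,0],0],[0,[0,0,0],0],[0,[0,0,0],0],[0,[0,0,0],0]]'
```

```text
time: 4.6
tool_pos: [0.4973, 0.2866, 0.1426]
tool_rot: [0.001, 0.657, 0.754, 0.002]
contact_force: [-0.7, 0.6, 0.3]
gripper_width: 0.999
grasp_force: 0.0
time: 5.6
tool_pos: [0.4966, 0.2868, 0.1411]
tool_rot: [0.001, 0.656, 0.754, 0.001]
contact_force: [1.0, 0.9, 6.4]
gripper_width: 0.438
grasp_force: 60.3
```

```bash
python3 -m pendant '[[0,[0,0,-0.1],0],[0,[0,0,-0.25],0],[0,[0,0,-0.45],0],[0,[0,0,-0.65],0],[0,[0,0,-0.85],0],[0,[0,0,-1],0],[0,[0,0,-1],0],[0,[0,0,-1],0]]'
python3 - <<'E'
from plant import manip
from h import *
f=manip.grab_frame("side"); np.savez("pics/side2.npz",**f)
cv2.imwrite("pics/g2.png",cv2.resize(f["img"][170:340,190:340,::-1],(529,600),interpolation=cv2.INTER_CUBIC))
E
```

```text
time: 6.4
tool_pos: [0.4948, 0.2859, 0.2582]
tool_rot: [-0.0, 0.656, 0.754, -0.001]
contact_force: [0.3, 0.2, -5.0]
gripper_width: 0.443
grasp_force: 60.3
```

View pics/g2.png

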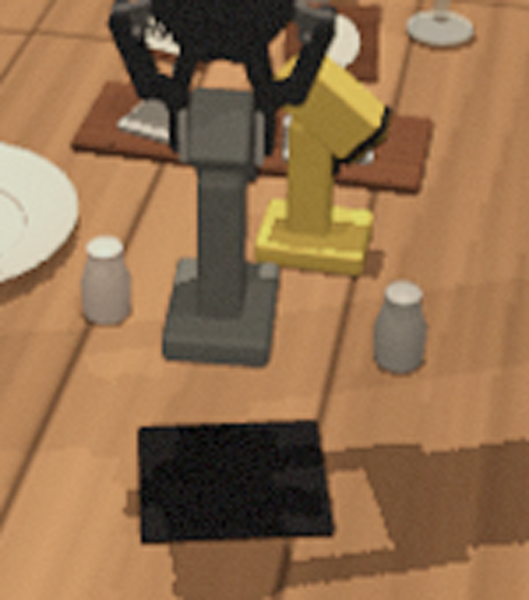

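The scanner hangs upright between the pads, and the dock is clear at (235,480). Next I carry it to the scan pose at TCP (0.665, -0.022, 0.204), yaw -106°.

```bash
python3 -m pendant '[[0,[-0.1,0.04,0],0],[0,[-0.3,0.11,0],0],[0,[-0.55,0.21,0],0],[0,[-0.8,0.31,0],0],[0,[-0.91,0.35,0],0]]'
python3 -m pendant '[[0,[-0.2,0.08,0],0],[0,[-0.45,0.17,0],0],[0,[-0.7,0.27,0],0],[0,[-0.91,0.35,0],0]]'
python3 -m pendant '[[0,[-0.2,0.08,0],0],[0,[-0.45,0.17,0],0],[0,[-0.65,0.25,0],0],[0,[-0.8,0.31,0],0],[0,[-0.88,0.34,0],0],[0,[-0.92,0.35,0],0],[0,[-0.92,0.35,0],0]]'
python3 -m pendant '[[0,[0,0,0.05],0.02],[0,[0,0,0.15],0.05],[0,[0,0,0.25],0.08],[0,[0,0,0.35],0.11],[0,[0,0,0.42],0.125],[0,[0,0,0.458],0.133],[0,[0,0,0.458],0.133],[0,[0,0,0.458],0.133]]'
python3 - <<'E'
from plant import manip
from h import *
fs=[]
for n in("side","top"):
    f=manip.grab_frame(n); np.savez(f"pics/{n}3.npz",**f); fs.append(f)
a=cv2.resize(fs[0]["img"][130:230,190:290,::-1],(400,400),interpolation=cv2.INTER_CUBIC)
b=cv2.resize(fs[1]["img"][120:220,220:320,::-1],(400,400),interpolation=cv2.INTER_CUBIC)
cv2.imwrite("pics/g3.png",np.hstack([a,b]))
st=manip.state();print(st["tool_pos"],st["tool_rot"],st["contact_force"])
E
```

```text
time: 6.95
tool_pos: [0.5529, 0.1807, 0.2578]
tool_rot: [-0.0, 0.657, 0.753, -0.001]
contact_force: [-0.1, 0.3, -4.1]
gripper_width: 0.44
grasp_force: 60.3
time: 7.35
tool_pos: [0.609, 0.0797, 0.2581]
tool_rot: [-0.001, 0.657, 0.754, -0.001]
contact_force: [0.9, 0.1, -3.1]
gripper_width: 0.441
grasp_force: 60.2
time: 8.05
tool_pos: [0.6656, -0.0219, 0.2592]
tool_rot: [-0.0, 0.656, 0.754, -0.0]
contact_force: [-0.2, 0.3, -4.3]
gripper_width: 0.44
grasp_force: 60.2
time: 8.85
tool_pos: [0.6659, -0.0215, 0.2052]
tool_rot: [0.0, 0.798, 0.602, 0.0]
contact_force: [-1.0, -0.6, -2.8]
gripper_width: 0.435
grasp_force: 60.2
[ 0.66614807 -0.02180527  0.20557093] [4.85449916e-04 7.98396336e-01 6.02131829e-01 5.61599934e-04] [ 1.1426422  -0.29176507 -2.62343902]
```

View pics/g3.png

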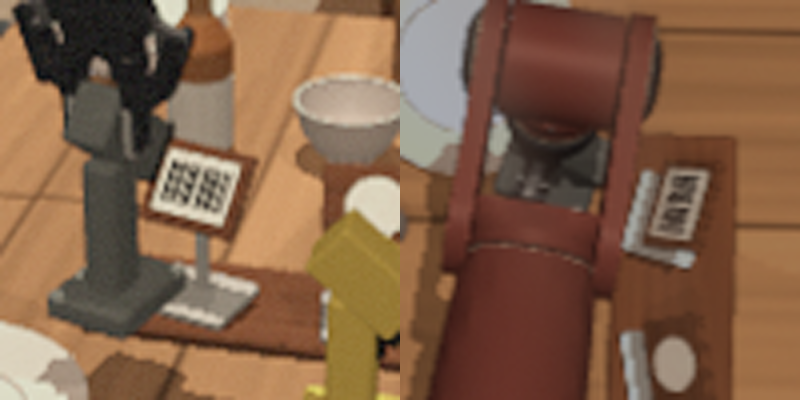

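The scanner faces the barcode in both views, with the label at side crop (200,187) and top crop (680,203). I'll zoom on the foot edges to check the yaw.

Run:
```python
from h import *
s,t=load("side3"),load("top3")
def crop(f,x0,y0,w,h,k,g):
    c=f["img"][y0:y0+h,x0:x0+w,::-1].astype(np.float32); c=np.clip(255*(c/255*g)**.6,0,255).astype(np.uint8)
    return cv2.resize(c,None,fx=k,fy=k,interpolation=cv2.INTER_CUBIC)
cv2.imwrite("pics/c4.png",np.hstack([crop(s,198,190,40,28,10,2.5),crop(t,240,148,36,28,10,2.5)]))
S=lambda X:((proj(s,X)-[198,190]+.5)*10-.5).round(0).tolist()
T=lambda X:((proj(t,X)-[240,148]+.5)*10-.5).round(0).tolist()
a=np.radians(-106);u=np.array([np.cos(a),np.sin(a),0]);v=np.array([-u[1],u[0],0]);A=np.array([.666,-.022,.074])
for z in(0,.022):
    c=[A+x*u+y*v+[0,0,z] for x,y in((-.04,.035),(-.04,-.035),(.05,-.035),(.05,.035))]; print(z,S(c),T(c))
```

```text
0 [[28.0, 193.0], [230.0, 254.0], [385.0, 114.0], [189.0, 59.0]] [[83.0, 29.0], [28.0, 206.0], [260.0, 277.0], [314.0, 99.0]]
0.022 [[24.0, 129.0], [228.0, 189.0], [384.0, 52.0], [187.0, -2.0]] [[84.0, 17.0], [28.0, 197.0], [264.0, 269.0], [319.0, 88.0]]
```

View pics/c4.png

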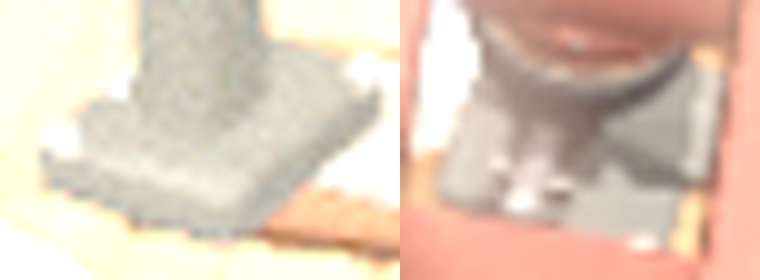

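The foot edges match the predicted yaw of -106° to within a few degrees, and the position to about 2 mm. I hold here, then go back: turn and raise first, then translate.

```bash
for i in 1 2 3; do python3 -m pendant '[[0,[0,0,0],0],[0,[0,0,0],0],[0,[0,0,0],0],[0,[0,0,0],0],[0,[0,0,0],0],[0,[0,0,0],0],[0,[0,0,0],0],[0,[0,0,0],0],[0,[0,0,0],0],[0,[0,0,0],0]]' | head -3; done
python3 - <<'E'
from h import *
s,t=load("side2"),load("top3")
def crop(f,x0,y0,w,h,fn):
    k=8;c=cv2.resize(f["img"][y0:y0+h,x0:x0+w],None,fx=k,fy=k,interpolation=cv2.INTER_CUBIC).astype(int)
    q=max(cv2.findContours(cv2.morphologyEx(fn(c).astype(np.uint8),cv2.MORPH_OPEN,np.ones((9,9))),0,2)[0],key=cv2.contourArea)
    M=cv2.moments(q);g=lambda p:(np.array(p)+.5)/k-.5+[x0,y0]
    return g([M['m10']/M['m00'],M['m01']/M['m00']]),g(cv2.approxPolyDP(cv2.convexHull(q),8,True)[:,0]),cv2.contourArea(q)/64
cs=crop(s,220,283,75,45,lambda c:c.max(2)<50);ct=crop(t,148,183,50,52,lambda c:c.max(2)<75)
for n,f,c in(("side",s,cs),("top",t,ct)): print(n,c[2],plane(f,[c[0]],.008).round(4),plane(f,c[1],.008).round(3).tolist())
print(tri(s,cs[0],t,ct[0]))
E
```

```text
time: 9.95
tool_pos: [0.6658, -0.022, 0.2046]
tool_rot: [0.0, 0.799, 0.602, 0.0]
time: 10.95
tool_pos: [0.6658, -0.022, 0.2046]
tool_rot: [0.0, 0.799, 0.602, 0.0]
time: 11.95
tool_pos: [0.6658, -0.022, 0.2046]
tool_rot: [0.0, 0.799, 0.602, 0.0]
side 1665.6953125 [[0.482 0.302 0.008]] [[0.436, 0.231, 0.008], [0.409, 0.336, 0.008], [0.528, 0.368, 0.008], [0.556, 0.263, 0.008]]
top 922.375 [[0.4841 0.2922 0.008 ]] [[0.558, 0.259, 0.008], [0.436, 0.224, 0.008], [0.411, 0.326, 0.008], [0.531, 0.359, 0.008]]
(array([ 4.84092172e-01,  2.93586242e-01, -2.22909312e-04]), np.float64(0.0003617617268147704))
```

```bash
python3 -m pendant '[[0,[0,0,-0.04],-0.02],[0,[0,0,-0.12],-0.04],[0,[0,0,-0.25],-0.08],[0,[0,0,-0.36],-0.11],[0,[0,0,-0.43],-0.125],[0,[0,0,-0.458],-0.133],[0,[0,0,-0.458],-0.133]]'
python3 -m pendant '[[0,[0.1,-0.04,0],0],[0,[0.3,-0.12,0],0],[0,[0.55,-0.22,0],0],[0,[0.8,-0.32,0],0],[0,[0.94,-0.38,0],0]]'
python3 -m pendant '[[0,[0.2,-0.08,0],0],[0,[0.45,-0.18,0],0],[0,[0.7,-0.28,0],0],[0,[0.94,-0.38,0],0]]'
python3 -m pendant '[[0,[0.2,-0.08,0],0],[0,[0.45,-0.18,0],0],[0,[0.65,-0.26,0],0],[0,[0.8,-0.32,0],0],[0,[0.9,-0.36,0],0],[0,[0.945,-0.375,0],0],[0,[0.945,-0.375,0],0],[0,[0.945,-0.375,0],0]]'
python3 -m pendant '[[0,[0,0,0.1],0],[0,[0,0,0.25],0],[0,[0,0,0.4],0],[0,[0,0,0.55],0],[0,[0,0,0.68],0],[0,[0,0,0.78],0],[0,[0,0,0.86],0],[0,[0,0,0.92],0],[0,[0,0,0.94],0],[0,[0,0,0.94],0]]'
```

```text
time: 12.65
tool_pos: [0.666, -0.022, 0.2601]
tool_rot: [0.0, 0.657, 0.754, 0.0]
contact_force: [-0.5, -0.6, -4.0]
gripper_width: 0.438
grasp_force: 60.3
time: 13.15
tool_pos: [0.6031, 0.0859, 0.2585]
tool_rot: [-0.001, 0.656, 0.755, -0.0]
contact_force: [-0.2, -0.3, -3.7]
gripper_width: 0.441
grasp_force: 60.3
time: 13.55
tool_pos: [0.5431, 0.1899, 0.259]
tool_rot: [-0.0, 0.657, 0.754, -0.0]
contact_force: [-0.6, -0.1, -3.4]
gripper_width: 0.438
grasp_force: 60.3
time: 14.35
tool_pos: [0.4844, 0.2943, 0.2594]
tool_rot: [0.0, 0.657, 0.754, -0.0]
contact_force: [0.2, 0.0, -3.7]
gripper_width: 0.441
grasp_force: 60.3
time: 15.35
tool_pos: [0.4841, 0.295, 0.1467]
tool_rot: [0.0, 0.656, 0.754, 0.0]
contact_force: [-0.7, 0.7, -4.0]
gripper_width: 0.44
grasp_force: 60.2
```

```bash
python3 -m pendant '[[0,[0,0,0.01],0],[0,[0,0,0.02],0],[0,[0,0,0.03],0],[0,[0,0,0.03],0],[0,[0,0,0.03],0]]'
python3 -m pendant '[[0,[0,0,0.007],0],[0,[0,0,0.013],0],[0,[0,0,0.013],0],[0,[0,0,0.013],0]]'
```

```text
time: 15.85
tool_pos: [0.484, 0.2949, 0.1432]
tool_rot: [0.0, 0.656, 0.754, 0.0]
contact_force: [0.4, 1.0, -4.0]
gripper_width: 0.444
grasp_force: 60.2
time: 16.25
tool_pos: [0.484, 0.2949, 0.1415]
tool_rot: [-0.0, 0.656, 0.754, -0.0]
contact_force: [0.8, 0.2, -4.5]
gripper_width: 0.445
grasp_force: 60.2
```

```bash
python3 -m pendant '[[0,[0,0,0.005],0],[0,[0,0,0.01],0],[0,[0,0,0.01],0],[0,[0,0,0.01],0]]' | sed -n 2,4p
python3 -m pendant '[[0,[0,0,0.005],0],[0,[0,0,0.01],0],[0,[0,0,0.01],0],[0,[0,0,0.01],0]]'| sed -n 2,4p
```

```text
tool_pos: [0.4842, 0.295, 0.141]
tool_rot: [0.0, 0.656, 0.754, 0.0]
contact_force: [0.6, -0.0, 1.0]
tool_pos: [0.4845, 0.2951, 0.141]
tool_rot: [0.0, 0.656, 0.754, 0.0]
contact_force: [-2.5, -1.4, 6.6]
```

The force has flipped to +6.6 N, so the foot is on the dock. I ease off, open and rise.

```bash
python3 -m pendant '[[0,[0,0,-0.008],0],[0,[0,0,-0.008],0],[0.5,[0,0,-0.008],0],[0.6,[0,0,-0.008],0],[0.7,[0,0,-0.008],0],[0.85,[0,0,-0.008],0],[1,[0,0,-0.008],0],[1,[0,0,-0.008],0],[1,[0,0,-0.008],0],[1,[0,0,-0.008],0]]'
python3 -m pendant '[[1,[0,0,-0.1],0],[1,[0,0,-0.25],0],[1,[0,0,-0.45],0],[1,[0,0,-0.7],0],[1,[0,0,-1],0],[1,[0,0,-1],0],[1,[0,0,-1],0]]'
python3 -m pendant '[[1,[-0.3,0,-0.3],0],[1,[-0.6,0,-0.6],0],[1,[-0.9,0,-0.9],0],[1,[-1,0,-1],0],[1,[-1,0,-1],0]]'
python3 -m pendant '[[1,[-0.3,0,0],0],[1,[-0.6,0,0],0],[1,[-0.9,0,0],0],[1,[-1,0,0],0],[1,[-1,0,0],0],[1,[-1,0,0],0]]'
python3 - <<'E'
from plant import manip
from h import *
fs=[]
for n in("side","top"):
    f=manip.grab_frame(n); np.savez(f"pics/{n}5.npz",**f); fs.append(f)
a=cv2.resize(fs[0]["img"][180:340,190:340,::-1],(400,427),interpolation=cv2.INTER_CUBIC)
b=cv2.resize(fs[1]["img"][182:238,145:197,::-1],(397,427),interpolation=cv2.INTER_CUBIC)
cv2.imwrite("pics/g5.png",np.hstack([a,b]))
E
```

```text
time: 18.05
tool_pos: [0.4841, 0.2949, 0.1401]
tool_rot: [0.0, 0.656, 0.754, 0.0]
contact_force: [-0.2, 0.0, -0.4]
gripper_width: 0.999
grasp_force: 0.0
time: 18.75
tool_pos: [0.4847, 0.2953, 0.2624]
tool_rot: [0.001, 0.656, 0.754, 0.002]
contact_force: [-0.7, 0.1, -0.2]
gripper_width: 0.998
grasp_force: 0.0
time: 19.25
tool_pos: [0.5014, 0.175, 0.3817]
tool_rot: [0.001, 0.657, 0.753, 0.001]
contact_force: [0.9, -0.5, 0.3]
gripper_width: 0.996
grasp_force: 0.0
time: 19.85
tool_pos: [0.5168, 0.0586, 0.3784]
tool_rot: [-0.001, 0.656, 0.755, -0.0]
contact_force: [0.4, -0.6, 1.0]
gripper_width: 1.002
grasp_force: 0.0
```

View pics/g5.png

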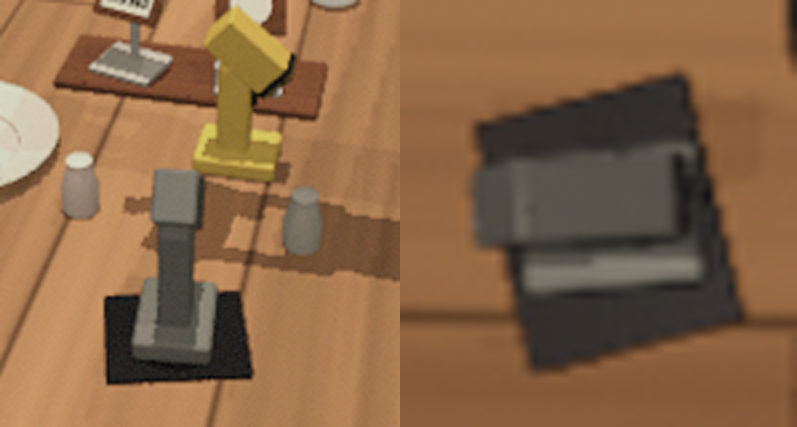

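The scanner stands upright. In the top crop its foot centre is at about (610,218) and the dock centre about (608,222). The gripper is clear and nothing else moved.

```bash
python3 -c "
from plant import manip
print(manip.job_done())"
```

```text
the job is handed in; nothing more can be done
None
```

I held the scanner pointed at the barcode from about 10 cm for 3 s, set it down upright in the middle of its dock and let go, then handed in the job at about 20 s; the aim was checked only from the scanner's measured pose, and no verdict came back.

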